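# Dry-fit a marble inlay and show its underside to the camera

### The job

The marble inlay in the fitting jig is propped up at one end by the stiff knock-out pin: press it down until the inlay sits level, fully home in its recess. Then take it out and show it to the inspection camera: hold it in the air 10 cm in front of the lens, centred on it, with its flat underside square to the lens and its long sides parallel to the long sides of the camera housing. Finish while still holding it there; do not knock the camera, and leave the mug, the hammer and the spare block where they are.

Things in the scene. Friction and masses are not known exactly. Their poses are not given: they have to be found in the camera images.
- stone: the inlay: a plain marble slab, 84 mm long (its x) by 46 mm wide (its y) by 20 mm thick (its z, up), about 0.2 kg. Origin at the centre of its underside. It starts lying in the jig's recess, long side along the recess, its +x end raised about 8 to 12 mm by the pin under it, its -x end on the recess floor
- jig: light wooden board fixed to the bench, 170 mm (x) by 112 mm (y), top face 22 mm above the bench. In its middle a recess 90 mm (x) by 52 mm (y), 6 mm deep (floor 16 mm above the bench). Origin at the centre of its underside, on the bench; z up. Seated, the inlay lies flat on the recess floor and stands 14 mm above the board
- pin (a joint): steel knock-out pin, 12 mm diameter, in the recess floor on the recess's long centre line, 34 mm from the jig's centre towards the jig's +x end: height of its top above the recess floor in m, 0 (flush) to 0.013. No spring: it slides down under about 6 N beyond what the inlay weighs on it, and stays where it is pushed
- camera: inspection camera fixed to the bench: grey foot 120 mm (x) by 90 mm (y), 12 mm thick, with two aluminium side brackets carrying the black camera head; about 140 mm high in all. Origin on the bench under the foot, 15 mm to -x of the foot's centre; the head sits 30 mm to +x of the origin; z up
- camera_head: black camera housing, 92 (its x) by 64 (y) by 35 mm, a round grey lens (48 mm wide, 20 mm long) in the middle of its upper face. Origin: centre of its rear face, 60 mm above the bench. z = viewing direction out through the lens, 25 degrees from vertical, leaning to the camera's -x side (roughly to the robot). The glass is at z = 55 mm
- view_point (a point): the point in the air on the lens axis 100 mm in front of the glass (155 mm along z from the camera_head origin, about 200 mm above the bench), where the centre of the inlay's underside belongs; axes as camera_head
- spare_blank: bystander: loose marble block 45 x 45 x 28 mm; origin at the centre of its underside
- mug: bystander: white mug, 72 mm diameter, 75 mm high; origin at the centre of its underside
- hammer: bystander: hammer 240 mm long lying along its x
Things that resemble listed ones, but are neither listed nor needed, are in the scene too. What is shaped like the stone but blue or brown is not meant.

How it is judged:
On the way:
1. the inlay sits level and fully home in the recess, the pin pressed down (angle between the z axis of stone and the z axis of jig, either way round below 0.03 rad and z of stone in the frame of jig below 0.018 m and horizontal distance between stone and jig below 0.007 m and value of joint pin below 0.002 m), for 0.2 s.
At the end, for the whole second after the job is handed in: The fingers hold the inlay still in the air, touching neither jig nor camera: centre of its underside within 18 mm of the view point, underside facing the lens and square to it within 8 degrees, long sides parallel to the housing's within 9 degrees; the pin stays down (distance between stone and view_point below 0.018 m and angle between the z axis of stone and the z axis of camera_head, either way round below 0.14 rad and angle between the x axis of stone and the x axis of camera_head, either way round below 0.16 rad and angle between stone's own z axis and vertical below 0.7 rad and height (world z) of stone above 0.17 m and linear speed of stone below 0.02 m/s and contact force between the fingers and stone above 3 N and contact force between stone and jig below 0.1 N and contact force between stone and camera below 0.1 N and value of joint pin below 0.003 m); the arm keeps its last pose, push and grip.
It fails at once if the camera is knocked (more than 4 N) (contact force between camera and anything else above 4 N).
It fails at once if the spare block is moved more than 25 mm (distance of spare_blank from where it was at the start of the episode above 0.025 m).
It fails at once if the mug is moved more than 25 mm (distance of mug from where it was at the start of the episode above 0.025 m).
It fails at once if the hammer is moved more than 25 mm (distance of hammer from where it was at the start of the episode above 0.025 m).
It also fails if it takes over 48 s, if anything falls off the work surface, if the arm or the gripper's body presses on something with over 40 N, if the wrist force passes 120 N, or if a joint passes its speed limit or range.

### The arm

A 6-joint arm with a two-finger parallel gripper is mounted at the origin on the work surface. World frame = base frame: x ahead of the robot, y to its left, z up, the work surface at z = 0. Lengths are in m, angles in rad, forces in N, time in s.
With the tool pointing down it reaches from about 0.35 to 0.85 m from the base axis. Payload 8.1 kg.
Tool frame: the origin (TCP) lies on the centre line of the jaws, within the pads' length; the fingertips stand 19 mm ahead of it and the grasp point (between the pads) is the TCP (robot.tips_ahead is the distance from the TCP to the fingertips, in m); y points along the fingers, z is the direction in which the jaws open and shut, and the axes are right-handed (so a half turn about y gives the same grasp; the last joint's range is limited). The gripper opens to 93 mm and grips with 3 to 60 N. Pads are 15 mm wide; open, the fingers measure 128 mm over their backs; the gripper's body (75 mm by 188 mm) begins 65 mm behind the grasp point.
Start: joints at [-1.386, 0.13, 1.488, -0, 1.523, -0.085], TCP at [0.16, -0.578, 0.238] pointing down, gripper open.
Joint ranges: [-2.96, 2.96], [-0.89, 2.26], [0.02, 2.5], [-1.34, 4.48], [0, 2.73], [-2.66, 2.66]. Speed limits (rad/s): [2.39, 2.39, 2.79, 3.14, 3.14, 3.14].

### API

Orientations are given as a rotation vector (axis times angle).
In Python, from plant import robot, imaging, models gives the robot as it stands.
- The arm moves only by the tool carry_out, never from a script. Its argument "motion" is one flat list of numbers, 7 for each row, row after row: the shift along the tool's x, y, z in m, then the turn, a rotation vector about the tool's x, y, z in degrees, then the opening, from -1 (shut) to 1 (fully open). A call has exactly 5 rows; each row shifts and turns the pose as measured when the row begins, along the tool's axes as they then stand; what a row does not reach is not made up. A row lasts 1/10 s, in which the tool goes at most 50 mm and 8.59 degrees, less where a joint would pass 70% of its speed; a pose out of reach is approached as far as the arm can. A call is refused whole if a number of a shift passes 0.05 or a number of a turn 8.59, either way. A call with a gripper value outside its range is refused whole. The fingers move at their own pace and stop on an object; "squeeze" is the grip in N (left out, the last holds). Time passes only in rows, so rows that do not move let the fingers close, or fill a call up. It gives the time, the measured TCP pose, the force and the opening at its end, in the units of the state.
- robot.read_state(): the state, without advancing time (a new reading comes with each control period).
- imaging.read_camera(name): name is "scene" or "side" or "wrist"; returns the picture (480x640x3 uint8, blue, green, red); there is no depth.
- imaging.camera_model(name): a dict with "K" (3x3 intrinsics, pixels), "position" and "orientation" of the camera in the world. Camera axes: x right, y down, z forward; pixel columns grow to the right and rows downward; lengths in m; the calibration is good to about 2 mm. A picture is of the moment at which its call begins: read the wrist's pose just before it. camera_model takes no time and is no camera call; for the wrist camera it gives the pose at the moment of the call.
- robot.close_job(): hands the job in, once; it reports no verdict.
Trained networks look in the newest picture that a camera, given by its name, has taken for a name from the list of things; names that differ only in an ending like _2 or _b are one class to them, and where a whole thing is asked for, a point or a joint stands for the part that bears it (a point fixed in the world has none). Each returns a list of dicts, best first, with "confidence" (0 to 1); they miss things now and then, are a little off and sometimes report something else, mostly with a low value. They report only what shows in the picture. A call takes as long as a camera call. They do not tell look-alikes from the thing itself.
- models.outline_of(camera, thing): "pixels" (480x640 bool, what is visible of it) and "pixel" ([column, row] in pixels, amid what is visible of it).
The state is a dict: "t": time; "q": joint angles; "dq": joint speeds; "joint_torque": joint torques, N m; "tool_pos": TCP position; "orientation": TCP orientation; "force": force on the tool from outside, world axes, zero at the start; "wrist_torque": the same for the moment, N m; "opening": finger opening in m.
Only numpy, scipy, OpenCV 4.12 (cv2) and the standard library are available. Lean on these libraries where they do the work, as an engineer would, in place of code of your own. Each camera call takes 0.05 s, during which the arm holds its last target.

## Working session

There is one attempt and no reset: what is moved stays moved. The work goes in short steps, Python scripts to look and compute and a tool call to move; the robot and the scene stay as the last step left them, time stands still between calls to the robot, and variables do not carry over. Pictures are saved under pics/ and viewed, and the job is handed in when it is done.

Besides the shell and the picture viewer there is one more tool, called after "Call:" by a JSON object that holds its "fn" and its "kwargs", one argument or row to a line. carry_out: Moves the arm, as the interface text tells. Its arguments: {"type":"object","properties":{"motion":{"type":"array","items":{"type":"number"}},"squeeze":{"type":"number"}},"required":["motion"]}

```bash
ls; mkdir -p pics
python3 - <<'E'
from plant import robot, imaging, models
import cv2
print(robot.read_state())
for n in ["scene","side","wrist"]:
    m=imaging.camera_model(n);print(n,m)
    cv2.imwrite(f"pics/{n}0.png",imaging.read_camera(n))
E
```

```text
pics
{'t': 0.0, 'q': array([-1.38641373e+00,  1.31172387e-01,  1.48921633e+00,  2.07099546e-05,
        1.52301141e+00, -8.54237065e-02]), 'dq': array([ 0.00124696, -0.0009245 ,  0.00173644,  0.00118289,  0.00117296,
        0.00107622]), 'joint_torque': array([ 1.70545940e-03, -5.59827840e+01, -4.91761672e+01,  7.72053329e-02,
        3.49314837e-02, -1.42432259e-04]), 'tool_pos': array([ 0.15984729, -0.57778237,  0.23661529]), 'orientation': array([-0.28200801,  2.07912149, -2.07533503]), 'force': array([ 1.10872315, -0.54320031,  0.15886289]), 'wrist_torque': array([ 0.00961675,  0.06286645, -0.00817745]), 'opening': 0.09275527659605652}
scene {'K': array([[504.65150979,   0.        , 317.8405397 ],
       [  0.        , 504.65150979, 243.89822303],
       [  0.        ,   0.        ,   1.        ]]), 'position': array([ 1.27411195, -0.11543784,  0.59686411]), 'orientation': array([-1.76190745, -1.4022408 ,  0.79511118])}
side {'K': array([[480.29932326,   0.        , 311.94279638],
       [  0.        , 480.29932326, 243.06684649],
       [  0.        ,   0.        ,   1.        ]]), 'position': array([0.30629409, 0.44873367, 0.74121681]), 'orientation': array([-0.85625749,  2.63660956, -0.99183619])}
wrist {'K': array([[338.19847308,   0.        , 322.39433935],
       [  0.        , 338.19847308, 240.87405847],
       [  0.        ,   0.        ,   1.        ]]), 'position': array([ 0.22977222, -0.55825932,  0.38470634]), 'orientation': array([ 2.32434929, -1.76927842, -0.2403995 ])}
```

View pics/scene0.png

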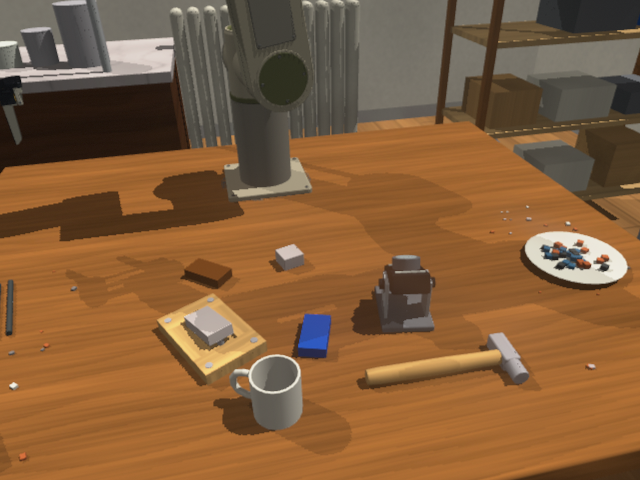

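View pics/side0.png

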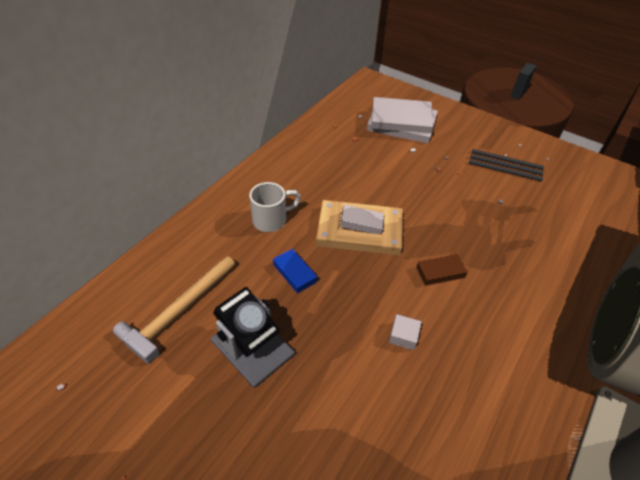

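View pics/wrist0.png

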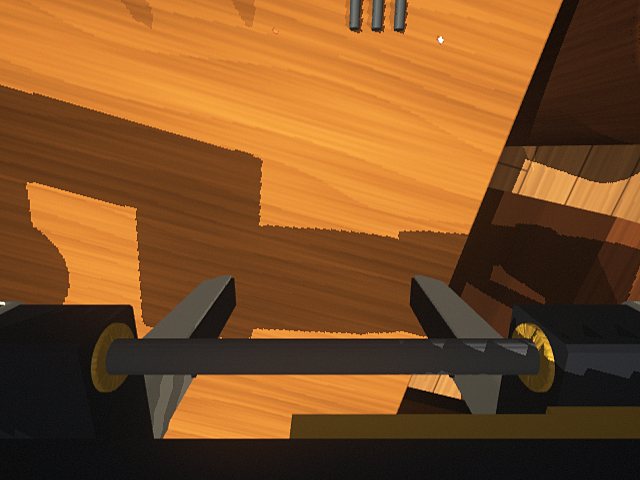

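Candidates for the inlay: the marble slab in the jig (scene 208,325; side 362,219), the blue slab (315,335), the brown slab (208,272), the spare block (289,257) and the pale stack (side 402,118). I choose the marble slab in the jig and check it in close crops.

Run:
```python
from plant import robot, imaging, models
import cv2,numpy as np
s=cv2.imread("pics/scene0.png");d=cv2.imread("pics/side0.png")
a=cv2.resize(s[285:390,145:285],None,fx=4,fy=4,interpolation=cv2.INTER_CUBIC)
b=cv2.resize(d[190:260,305:415],None,fx=5,fy=5,interpolation=cv2.INTER_CUBIC)
cv2.imwrite("pics/cropa.png",a);cv2.imwrite("pics/cropb.png",b)
a=cv2.resize(s[245:340,360:450],None,fx=4,fy=4,interpolation=cv2.INTER_CUBIC)
b=cv2.resize(d[280:390,200:300],None,fx=4,fy=4,interpolation=cv2.INTER_CUBIC)
h=max(a.shape[0],b.shape[0]);c=np.zeros((h,a.shape[1]+b.shape[1],3),np.uint8);c[:a.shape[0],:a.shape[1]]=a;c[:b.shape[0],a.shape[1]:]=b
cv2.imwrite("pics/cropc.png",c)
```

```text
(no output)
```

View pics/cropa.png

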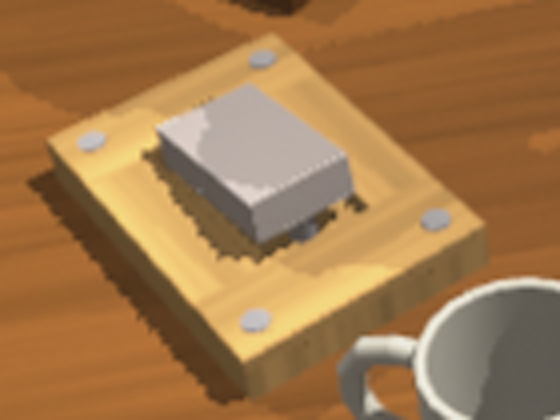

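View pics/cropb.png

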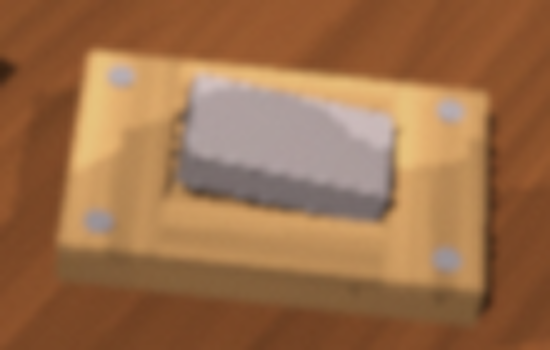

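View pics/cropc.png

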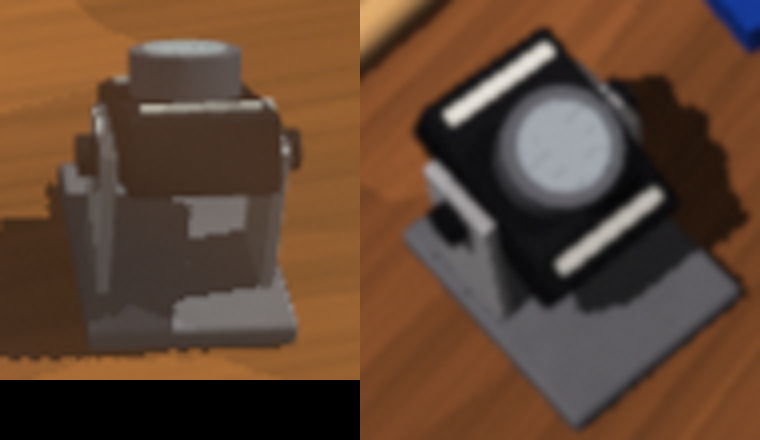

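```bash
cat > h.py <<'E'
import numpy as np,cv2
from scipy.spatial.transform import Rotation as R
from scipy.optimize import least_squares
def proj(m,P):
    Rc=R.from_rotvec(m["orientation"]).as_matrix()
    p=(np.atleast_2d(P)-m["position"])@Rc
    return p[:,:2]/p[:,2:]*[m["K"][0,0],m["K"][1,1]]+[m["K"][0,2],m["K"][1,2]]
def ray(m,px,z):
    Rc=R.from_rotvec(m["orientation"]).as_matrix()
    d=Rc@np.linalg.inv(m["K"])@[px[0],px[1],1.]
    return m["position"]+d*(z-m["position"][2])/d[2]
def T(x,y,yaw,z=0): 
    M=np.eye(4);M[:3,:3]=R.from_euler('z',yaw).as_matrix();M[:3,3]=[x,y,z];return M
def ap(M,P): return np.atleast_2d(P)@M[:3,:3].T+M[:3,3]
HEAD=np.eye(4);HEAD[:3,:3]=R.from_euler('y',-25,degrees=True).as_matrix();HEAD[:3,3]=[.03,0,.06]
def box(lx,ly,z0,z1): return np.array([[sx*lx/2,sy*ly/2,z] for z in(z0,z1) for sx,sy in((1,1),(-1,1),(-1,-1),(1,-1))])
E
cat > fit0.py <<'E'
from h import *
from plant import imaging
S=imaging.camera_model("scene");D=imaging.camera_model("side")
sa=lambda p:np.array(p)/4+[145,285]; da=lambda p:np.array(p)/5+[305,190]
sc=lambda p:np.array(p)/4+[360,245]; dc=lambda p:(np.array(p)-[360,0])/4+[200,280]
js=sa([(48,143),(272,38),(487,230),(247,362)]); jd=da([(92,52),(490,92),(482,293),(60,247)])
print([ray(S,p,.022).round(4) for p in js]);print([ray(D,p,.022).round(4) for p in jd])
print('foot',[ray(S,p,.012).round(4) for p in sc([(88,322),(297,322)])],[ray(D,p,.012).round(4) for p in dc([(575,424),(742,288),(405,235)])])
E
python3 fit0.py
```

```text
[array([ 0.5629, -0.2594,  0.022 ]), array([ 0.512 , -0.1616,  0.022 ]), array([ 0.6613, -0.0811,  0.022 ]), array([ 0.7107, -0.1789,  0.022 ])]
[array([ 0.7088, -0.1788,  0.022 ]), array([ 0.5592, -0.2598,  0.022 ]), array([ 0.5079, -0.1587,  0.022 ]), array([ 0.6555, -0.0794,  0.022 ])]
foot [array([0.656 , 0.1174, 0.012 ]), array([0.677 , 0.2037, 0.012 ])] [array([0.5621, 0.2275, 0.012 ]), array([0.5444, 0.1403, 0.012 ]), array([0.6753, 0.2051, 0.012 ])]
```

```bash
cat >> fit0.py <<'E'
jb=box(.170,.112,0,.022)
ix_s=[2,3,0,1]
# scene order: left(-x,-y?) 
def fit(x0,items,f=lambda x:T(*x)):
    fun=lambda x:np.concatenate([(proj(m,ap(f(x),P))-px).ravel() for m,P,px in items])
    r=least_squares(fun,x0,loss='soft_l1');return r.x,fun(r.x).reshape(-1,2)
top=jb[4:] # ++,-+,--,+-
J,r=fit([.61,-.17,.5],[(S,top[[2,1,0,3]],js),(D,top[[3,2,1,0]],jd)]);print('jig',J,np.abs(r).max(),r.round(1).tolist())
fb=box(.12,.09,0,.012)+[.015,0,0]; hb=ap(HEAD,box(.092,.064,0,.035))
# foot top corners: ++4,-+5,--6,+-7
it=[(S,fb[[7,4]],sc([(88,322),(297,322)])),(D,fb[[5,6,4]],dc([(575,424),(742,288),(405,235)])),
    (D,ap(HEAD,[0,0,.055]),dc([(563,145)])),(S,ap(HEAD,[0,0,.055]),sc([(186,47)]))]
C,r=fit([.6,.17,-.22],it);print('cam',C,r.round(1).tolist())
np.savez('poses.npz',J=J,C=C)
VP=T(*C)@HEAD@np.array([0,0,.155,1]);print('VP',VP[:3])
def seg(img,m,P):
    q=proj(m,P)
    for a,b in [(0,1),(1,2),(2,3),(3,0),(4,5),(5,6),(6,7),(7,4),(0,4),(1,5),(2,6),(3,7)]:
        cv2.line(img,*(tuple(int(v*16) for v in q[k]) for k in(a,b)),(0,255,0),1,cv2.LINE_AA,4)
for n,m,(r0,r1,c0,c1) in (("scene",S,(230,390,140,460)),("side",D,(180,400,190,430))):
    im=cv2.imread(f"pics/{n}0.png");im=cv2.resize(im[r0:r1,c0:c1],None,fx=2.5,fy=2.5,interpolation=cv2.INTER_CUBIC)
    m2=dict(m);A=np.array([[2.5,0,-2.5*c0],[0,2.5,-2.5*r0],[0,0,1]]);m2["K"]=A@m["K"]
    seg(im,m2,ap(T(*J),jb));seg(im,m2,ap(T(*C),fb));seg(im,m2,ap(T(*C),hb));
    seg(im,m2,ap(T(*J),box(.09,.052,.016,.022)))
    cv2.imwrite(f"pics/ov_{n}.png",im)
E
python3 fit0.py
```

```text
[array([ 0.5629, -0.2594,  0.022 ]), array([ 0.512 , -0.1616,  0.022 ]), array([ 0.6613, -0.0811,  0.022 ]), array([ 0.7107, -0.1789,  0.022 ])]
[array([ 0.7088, -0.1788,  0.022 ]), array([ 0.5592, -0.2598,  0.022 ]), array([ 0.5079, -0.1587,  0.022 ]), array([ 0.6555, -0.0794,  0.022 ])]
foot [array([0.656 , 0.1174, 0.012 ]), array([0.677 , 0.2037, 0.012 ])] [array([0.5621, 0.2275, 0.012 ]), array([0.5444, 0.1403, 0.012 ]), array([0.6753, 0.2051, 0.012 ])]
jig [ 0.60925316 -0.17003361  0.49199397] 1.5391633023255622 [[-0.0, -0.8], [0.3, -1.4], [0.1, -1.5], [-0.2, -0.0], [-0.6, -0.5], [-0.7, -0.2], [0.5, -0.7], [-0.6, -0.8]]
cam [ 0.59608276  0.17509357 -0.20297439] [[-0.0, 1.9], [0.6, 0.6], [0.2, 0.7], [0.8, 0.4], [-1.0, -1.4], [0.7, 0.5], [-0.4, -0.0]]
VP [0.56130581 0.18225096 0.20047771]
```

```bash
python3 -c "
import cv2,numpy as np
a=cv2.imread('pics/ov_scene.png');b=cv2.imread('pics/ov_side.png');print(a.shape,b.shape)"
```

```text
(400, 800, 3) (550, 600, 3)
```

View pics/ov_scene.png

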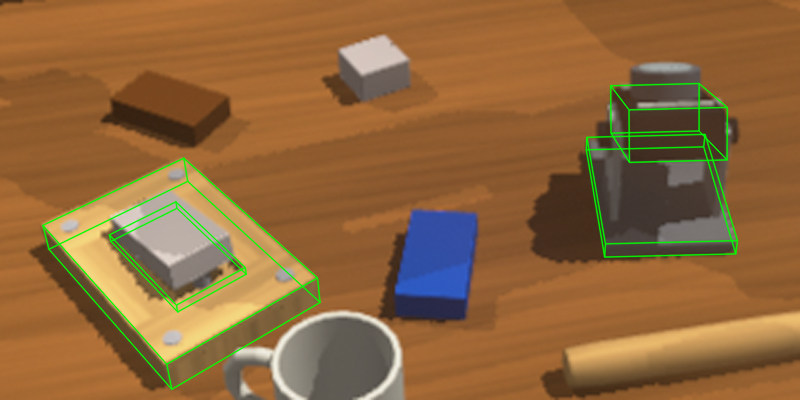

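View pics/ov_side.png

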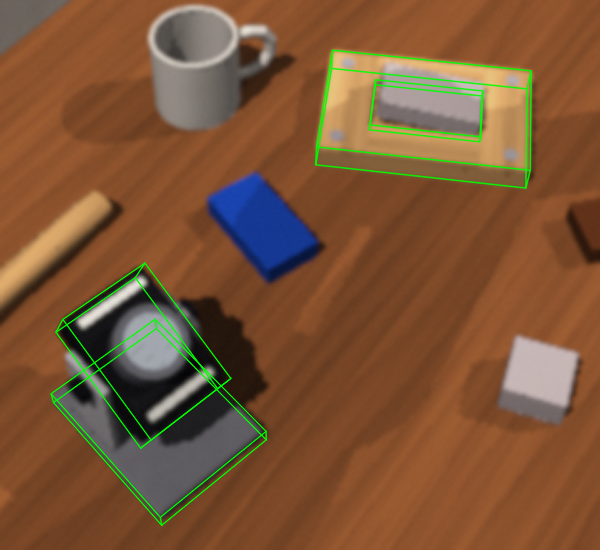

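The overlays fit. The jig is at (0.609, -0.170) with yaw 28°, and its raised end, where the pin shows, points towards the mug. The camera is at (0.596, 0.175) with yaw -11.6°. Next I plan the press target.

```bash
cat > plan.py <<'E'
from h import *
from plant import robot,imaging
z=np.load('poses.npz');J=z['J'];C=z['C']
def frame(x,yv,zv): # tool axes y(fingers dir), z(open)
    xv=np.cross(yv,zv);M=np.eye(4);M[:3,:3]=np.stack([xv,yv,zv],1);M[:3,3]=x;return M
def cur():
    s=robot.read_state();M=np.eye(4);M[:3,:3]=R.from_rotvec(s['orientation']).as_matrix();M[:3,3]=s['tool_pos'];return M,s
def delta(M,G):
    D=np.linalg.inv(M)@G;return D[:3,3],np.degrees(R.from_matrix(D[:3,:3]).as_rotvec())
def rows(M,G,n,show=True):
    # straight world path, even slerp, per-row tool-frame shifts
    w=R.from_matrix(M[:3,:3].T@G[:3,:3]).as_rotvec();step=(G[:3,3]-M[:3,3])/n
    for k in range(n):
        Rk=M[:3,:3]@R.from_rotvec(w*k/n).as_matrix()
        print(k,(Rk.T@step).round(4),np.degrees(w/n).round(2))
TJ=T(*J);TC=T(*C);H=TC@HEAD
def jigpose(x,y,z,sgn=1):
    yj=TJ[:3,1]*sgn
    return frame(ap(TJ,[x,y,z])[0],np.array([0,0,-1.]),yj)
def viewpose(up,sgn=1,xoff=0,back=0):
    # TCP is 'up' above stone underside centre, back = extra distance
    return frame(ap(H,[xoff,0,.155+up+back])[0],-H[:3,2],H[:3,1]*sgn)
E
python3 - <<'E'
from plan import *
M,s=cur();print('toolaxes',M[:3,:3].round(2))
for sg in (1,-1):
    print(sg,delta(M,jigpose(.034,0,.15,sg)),delta(M,viewpose(.027,sg)))
S=imaging.camera_model("scene");D=imaging.camera_model("side")
print('mug rim',ray(S,(275,365),.075),ray(D,(268,192),.075))
print('blue',ray(S,(316,330),.02),'brown',ray(S,(208,268),.02),'spare',ray(S,(289,252),.028))
print('pin',ap(TJ,[.034,0,.016]))
rows(M,jigpose(.034,0,.15,1),15)
E
```

```text
toolaxes [[-0.96 -0.    0.27]
 [-0.27  0.   -0.96]
 [-0.   -1.   -0.  ]]
1 (array([-0.57500016,  0.08729807, -0.28070758]), array([2.00880798e-02, 1.67267966e+02, 1.14974878e-01])) (array([-0.57936058,  0.01283504, -0.63083468]), array([  33.21403637, -149.73107402,   -8.10130438]))
-1 (array([-0.57500016,  0.08729807, -0.28070758]), array([  0.07844233, -12.73199391,  -0.01370522])) (array([-0.57936058,  0.01283504, -0.63083468]), array([ 5.98648426, 26.63544753, 24.54361627]))
mug rim [ 0.76527748 -0.07874993  0.075     ] [ 0.78259492 -0.08569963  0.075     ]
blue [0.64890444 0.00350472 0.02      ] brown [ 0.42028634 -0.16807197  0.02      ] spare [ 0.41497552 -0.00289676  0.028     ]
pin [[ 0.63922051 -0.15397254  0.016     ]]
0 [-0.0383  0.0058 -0.0187] [0.000e+00 1.115e+01 1.000e-02]
1 [-0.034   0.0058 -0.0258] [0.000e+00 1.115e+01 1.000e-02]
2 [-0.0284  0.0058 -0.0319] [0.000e+00 1.115e+01 1.000e-02]
3 [-0.0217  0.0058 -0.0367] [0.000e+00 1.115e+01 1.000e-02]
4 [-0.0141  0.0058 -0.0402] [0.000e+00 1.115e+01 1.000e-02]
5 [-0.0061  0.0058 -0.0422] [0.000e+00 1.115e+01 1.000e-02]
6 [ 0.0022  0.0058 -0.0426] [0.000e+00 1.115e+01 1.000e-02]
7 [ 0.0104  0.0058 -0.0414] [0.000e+00 1.115e+01 1.000e-02]
8 [ 0.0182  0.0058 -0.0386] [0.000e+00 1.115e+01 1.000e-02]
9 [ 0.0253  0.0058 -0.0343] [0.000e+00 1.115e+01 1.000e-02]
10 [ 0.0315  0.0058 -0.0288] [0.000e+00 1.115e+01 1.000e-02]
11 [ 0.0364  0.0058 -0.0222] [0.000e+00 1.115e+01 1.000e-02]
12 [ 0.04    0.0058 -0.0147] [0.000e+00 1.115e+01 1.000e-02]
13 [ 0.0421  0.0058 -0.0067] [0.000e+00 1.115e+01 1.000e-02]
14 [0.0426 0.0058 0.0016] [0.000e+00 1.115e+01 1.000e-02]
```

Call:
{"fn": "carry_out", "kwargs": {
  "motion": [-0.0385,0.004,-0.019,0,-1,0,-1,-0.0385,0.004,-0.019,0,-1,0,-1,-0.0385,0.004,-0.019,0,-1,0,-1,-0.0385,0.004,-0.019,0,-1,0,-1,-0.0385,0.004,-0.019,0,-1,0,-1]
}}

```text
t: 0.65
tool_pos: [0.3151, -0.428, 0.2144]
orientation: [-0.362, 2.034, -2.029]
force: [0.3, -0.9, 0.7]
opening: 0.0576
```

Run:
```python
from plan import *
M,s=cur();print(s['q'],s['t'],s['opening']);print(delta(M,jigpose(.034,0,.15,-1)))
```

```text
[-1.03222303e+00 -4.06450609e-02  1.70677247e+00 -7.17594058e-04
  1.47821745e+00  1.87988111e-01] 0.65 0.05763915336524913
(array([-0.39862988,  0.06433334, -0.14586055]), array([ 0.15194293, -8.09826402,  0.05915386]))
```

Call:
{"fn": "carry_out", "kwargs": {
  "motion": [-0.04,0.0065,-0.0146,0,-1,0,-1,-0.04,0.0065,-0.0146,0,-1,0,-1,-0.04,0.0065,-0.0146,0,-1,0,-1,-0.04,0.0065,-0.0146,0,-1,0,-1,-0.04,0.0065,-0.0146,0,-1,0,-1]
}}

```text
t: 1.15
tool_pos: [0.4776, -0.2776, 0.1804]
orientation: [-0.445, 1.98, -1.976]
force: [0.5, -0.3, -0.2]
opening: 0.0175
```

Run:
```python
from plan import *
M,s=cur();print(s['q'],s['t'],s['opening']);print(delta(M,jigpose(.034,0,.15,-1)))
```

```text
[-6.19485137e-01  3.83494996e-02  1.69082923e+00  2.59739977e-04
  1.41500616e+00  5.10495329e-01] 1.15 0.017450585892490416
(array([-0.19896892,  0.03025564, -0.0427386 ]), array([ 0.13826904, -2.93461616,  0.05623295]))
```

Call:
{"fn": "carry_out", "kwargs": {
  "motion": [-0.041,0.006,-0.009,0,-0.7,0,-1,-0.041,0.006,-0.009,0,-0.7,0,-1,-0.041,0.006,-0.009,0,-0.7,0,-1,-0.041,0.006,-0.009,0,-0.7,0,-1,-0.041,0.006,-0.009,0,-0.7,0,-1]
}}

```text
t: 1.65
tool_pos: [0.6452, -0.1373, 0.1473]
orientation: [-0.504, 1.942, -1.936]
force: [0.5, -0.1, 0.1]
opening: 0.0005
```

Run:
```python
from plan import *
M,s=cur();print(s['q'],s['t'],s['opening']);print(delta(M,jigpose(.034,0,.15,-1)))
w=imaging.camera_model("wrist")
im=imaging.read_camera("wrist");cv2.imwrite("pics/w1.png",im)
from h import *
def seg(m,P,c):
    q=proj(m,P)
    for a,b in [(0,1),(1,2),(2,3),(3,0),(4,5),(5,6),(6,7),(7,4),(0,4),(1,5),(2,6),(3,7)]:
        cv2.line(im,*(tuple(int(v*16) for v in q[k]) for k in(a,b)),c,1,cv2.LINE_AA,4)
seg(w,ap(TJ,box(.17,.112,0,.022)),(0,255,0));seg(w,ap(TJ,box(.09,.052,.016,.022)),(0,255,0))
cv2.imwrite("pics/w1o.png",im)
```

```text
[-2.87894958e-01  3.47509988e-01  1.40272390e+00  9.59136724e-04
  1.39570075e+00  7.77394613e-01] 1.65 0.00045525768241968286
(array([ 0.01332877, -0.0027088 ,  0.01165494]), array([0.21433532, 0.76453365, 0.13739646]))
```

View pics/w1o.png

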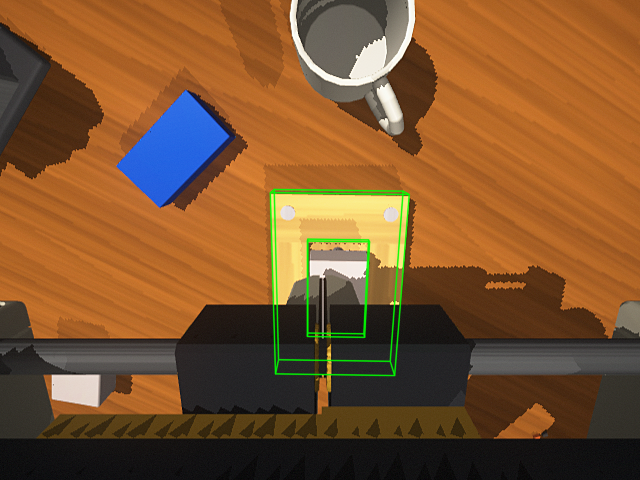

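The wrist picture shows the jig (top edge row 190, columns 272–409) on the projected outline, with the propped white stone end at about (338,262), so the pose is confirmed. I align over the pin end and descend.

Call:
{"fn": "carry_out", "kwargs": {
  "motion": [0.0133,0.01,0.0117,0.2,0.76,0.14,-1,0,0.02,0,0,0,0,-1,0,0.02,0,0,0,0,-1,0,0.01,0,0,0,0,-1,0,0,0,0,0,0,-1]
}}

```text
t: 2.2
tool_pos: [0.6406, -0.1487, 0.079]
orientation: [-0.497, 1.949, -1.939]
force: [0.5, -1.0, -1.2]
opening: 0.0004
```

Run:
```python
from plan import *
M,s=cur();print(s['q'],s['t'],s['force'],s['tool_pos']);print(delta(M,jigpose(.034,0,.055,-1)))
```

```text
[-0.30734814  0.4060661   1.45947647  0.00257968  1.28120032  0.76514325] 2.2 [ 0.5339064  -1.00267975 -1.20326831] [ 0.64062494 -0.14869121  0.07902968]
(array([0.00371191, 0.02401446, 0.00410098]), array([0.31055414, 0.31901816, 0.10327825]))
```

Call:
{"fn": "carry_out", "kwargs": {
  "motion": [0.0037,0.004,0.0041,0.3,0.3,0,-1,0,0.004,0,0,0,0,-1,0,0.003,0,0,0,0,-1,0,0.002,0,0,0,0,-1,0,0.002,0,0,0,0,-1]
}}

```text
t: 2.7
tool_pos: [0.6405, -0.157, 0.0669]
orientation: [-0.484, 1.943, -1.951]
force: [-0.3, 0.6, 4.3]
opening: 0.0006
```

Run:
```python
from plan import *
M,s=cur();print(s['q'],s['t'],s['force'],s['tool_pos']);print(delta(M,jigpose(.034,0,.055,-1)))
```

```text
[-0.31703739  0.41582244  1.47074057 -0.00198585  1.25094355  0.76469769] 2.7 [-0.27465088  0.61055535  4.31636162] [ 0.64045446 -0.15696179  0.06688336]
(array([-0.00029962,  0.01187001, -0.00326888]), array([-0.24388683, -0.13247744, -0.08373347]))
```

Call:
{"fn": "carry_out", "kwargs": {
  "motion": [0,0.003,0,0,0,0,-1,0,0.003,0,0,0,0,-1,0,0.003,0,0,0,0,-1,0,0.003,0,0,0,0,-1,0,0.003,0,0,0,0,-1]
}}

```text
t: 3.2
tool_pos: [0.6433, -0.1557, 0.0551]
orientation: [-0.479, 1.94, -1.948]
force: [-13.2, 5.9, 32.3]
opening: 0.0007
```

Run:
```python
from plan import *
M,s=cur();print(s['q'],s['t'],s['force'],s['tool_pos']);print(delta(M,jigpose(.034,0,.055,-1)))
```

```text
[-3.15141300e-01  4.30806669e-01  1.47456583e+00  4.72478651e-04
  1.22712399e+00  7.64773044e-01] 3.2 [-13.2292503    5.86607747  32.28938446] [ 0.64330567 -0.15570156  0.05512931]
(array([ 2.78897890e-03,  8.92643365e-05, -3.45085326e-03]), array([-0.35858101, -0.07271731, -0.3790665 ]))
```

Tip height 0.036 m matches the seated top, with the force at 32 N. I lift off and open the gripper, then look.

Call:
{"fn": "carry_out", "kwargs": {
  "motion": [0,0.001,0,0,0,0,-1,0,-0.006,0,0,0,0,-1,0,-0.02,0,0,0,0,-1,0,-0.03,0,0,0,0,-1,0.02,-0.03,0,0,0,0,0.6]
}}

```text
t: 3.7
tool_pos: [0.6209, -0.1626, 0.135]
orientation: [-0.494, 1.949, -1.945]
force: [-0.5, 0.2, 0.1]
opening: 0.0047
```

Run:
```python
from plan import *
M,s=cur();print(s['t'],s['force'],s['tool_pos']);print(delta(M,jigpose(0,0,.12,-1)))
s=imaging.read_camera("scene");d=imaging.read_camera("side")
print(cur()[0][:3,3])
w=imaging.read_camera("wrist")
cv2.imwrite("pics/w2.png",w)
a=cv2.resize(s[285:390,145:285],None,fx=3,fy=3,interpolation=cv2.INTER_CUBIC)
b=cv2.resize(d[190:260,305:415],None,fx=3,fy=3,interpolation=cv2.INTER_CUBIC)
c=np.zeros((315,420+330,3),np.uint8);c[:,:420]=a;c[:210,420:]=b
cv2.imwrite("pics/seat.png",c)
```

```text
3.7 [-0.48274159  0.16396635  0.07087533] [ 0.62090006 -0.16263667  0.13495553]
(array([0.01370957, 0.0149991 , 0.00105239]), array([0.17865875, 0.05051709, 0.19523565]))
[ 0.62190075 -0.16548302  0.13969598]
```

View pics/seat.png

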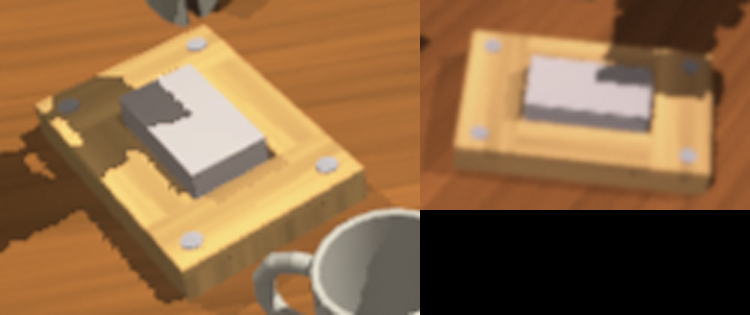

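View pics/w2.png

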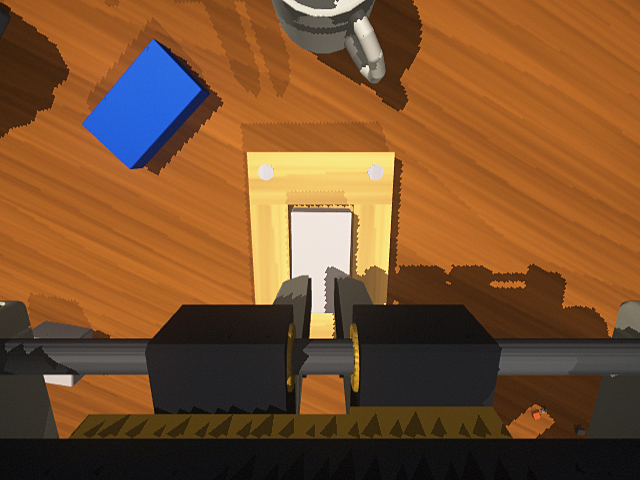

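The crops show the slab lying flat, and the gap and pin at its near end are gone. I overlay a level seated box to quantify this.

Run:
```python
from plan import *
s=cv2.imread("pics/seat.png")
S=imaging.camera_model("scene");
# measured top corners & front edge in seat.png left crop, scale3
px=np.array([(191,65),(120,98),(193,173),(267,139),(196,194),(270,158)])/3.+[145,285]
st=box(.084,.046,0,.020)
best=[]
def f(x): # x,y,yaw dx, tilt, z
    M=T(x[0],x[1],x[2],.016+x[4]); M[:3,:3]=M[:3,:3]@R.from_euler('y',-x[3]).as_matrix()
    return (proj(S,ap(M,st[[5,6,7,4,3,0]]))-px).ravel()
# jig offsets from scene only
r=least_squares(f,[J[0],J[1],J[2],0,0]);print(r.x,r.fun.round(1))
print('in jig',ap(np.linalg.inv(TJ),[r.x[0],r.x[1],0]),np.degrees(r.x[2]-J[2]),'tilt deg',np.degrees(r.x[3]))
im=cv2.resize(cv2.imread("pics/seat.png")[:,:420],None,fx=1.9,fy=1.9)
m2=dict(S);m2["K"]=np.array([[5.7,0,-5.7*145],[0,5.7,-5.7*285],[0,0,1]])@S["K"]
q=proj(m2,ap(TJ,st+[0,0,.016]))
for a,b in [(4,5),(5,6),(6,7),(7,4),(3,7),(0,4),(3,0),(2,3),(2,6)]: cv2.line(im,*(tuple(q[k].astype(int).tolist()) for k in (a,b)),(0,255,0),1)
cv2.imwrite("pics/seato.png",im)
```

```text
[ 0.58156193 -0.17240495  0.48371114  0.00438496 -0.02264224] [-0.1 -0.3  0.6 -0.2  0.1 -0.3 -0.8 -1.5  0.8  1.5 -0.5  0.9]
in jig [[-0.02552703  0.01099081  0.        ]] -0.4745713687516186 tilt deg 0.25123946466240743
```

View pics/seato.png

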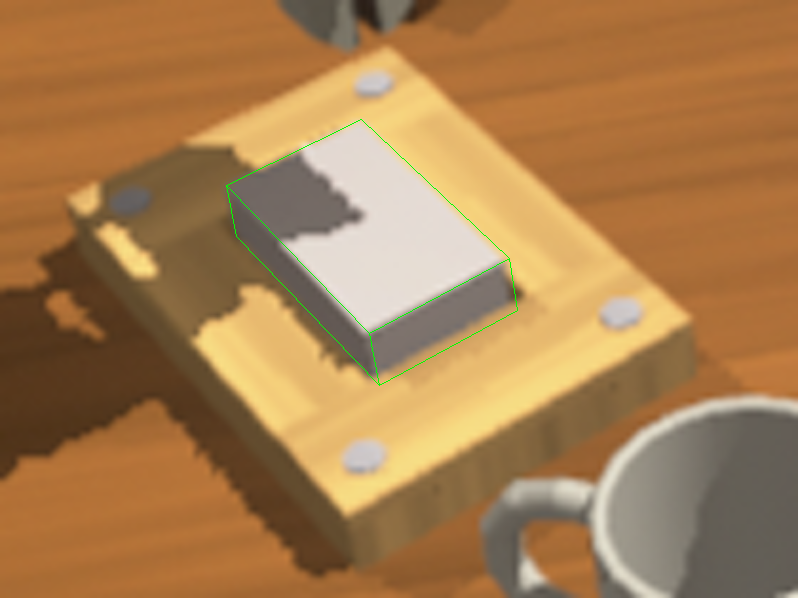

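Seated: the free fit gives a 0.25° tilt and the outline matches. Now the grasp.

Run:
```python
from plan import *
M,s=cur();print(s['t'],s['opening'],s['tool_pos']);print(delta(M,jigpose(0,0,.07,-1)))
```

```text
3.85 0.015831282549225983 [ 0.62161884 -0.16476082  0.13743681]
(array([ 0.01337122,  0.06743927, -0.0012618 ]), array([-0.07504621, -0.08770331,  0.01739453]))
```

Call:
{"fn": "carry_out", "kwargs": {
  "motion": [0.0134,0,-0.0013,0,0,0,0.6,0,0.005,0,0,0,0,0.6,0,0.005,0,0,0,0,0.6,0,0.02,0,0,0,0,0.6,0,0.02,0,0,0,0,0.6]
}}

```text
t: 4.35
tool_pos: [0.6099, -0.1686, 0.0819]
orientation: [-0.488, 1.947, -1.947]
force: [0.1, -0.2, -0.5]
opening: 0.0556
```

Run:
```python
from plan import *
M,s=cur();print(s['t'],s['opening'],s['tool_pos']);print(delta(M,jigpose(0,0,.0445,-1)))
```

```text
4.35 0.05561953134732276 [ 0.60985989 -0.16860429  0.08187794]
(array([0.00119425, 0.0373783 , 0.00097877]), array([ 0.00546234, -0.09675719,  0.02155798]))
```

Call:
{"fn": "carry_out", "kwargs": {
  "motion": [0.0012,0,0.001,0,0,0,0.6,0,0.008,0,0,0,0,0.6,0,0.01,0,0,0,0,0.6,0,0.01,0,0,0,0,0.6,0,0.006,0,0,0,0,0.6]
}}

```text
t: 4.85
tool_pos: [0.6078, -0.1682, 0.0412]
orientation: [-0.494, 1.953, -1.945]
force: [-17.4, 11.3, 54.8]
opening: 0.0742
```

Run:
```python
from plan import *
M,s=cur();print(s['t'],s['opening'],s['tool_pos'],s['force']);print(delta(M,jigpose(0,0,.0445,-1)))
cv2.imwrite("pics/w3.png",imaging.read_camera("wrist"))
```

```text
4.85 0.07420816460011444 [ 0.60775351 -0.16818886  0.0411742 ] [-17.40430799  11.34213389  54.84796586]
(array([-0.00043715, -0.00333985,  0.00231673]), array([ 0.29712715, -0.04453751,  0.25787568]))
```

View pics/w3.png

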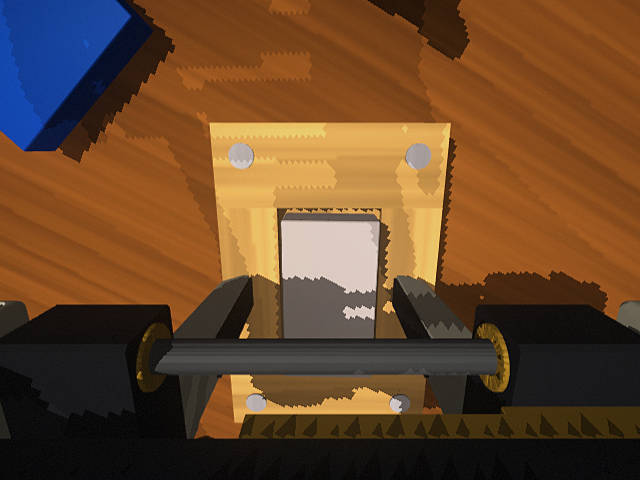

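The fingers straddle the slab (columns 281–379), but the tips overshot onto the board at 55 N. I raise 3 mm and close.

Call:
{"fn": "carry_out", "kwargs": {
  "motion": [0,-0.003,0,0,0,0,0.6,0,-0.0005,0,0,0,0,0.4,0,0,0,0,0,0,0.3,0,0,0,0,0,0,0.2,0,0,0,0,0,0,0.1],
  "squeeze": 25
}}

```text
t: 5.4
tool_pos: [0.6086, -0.1685, 0.0457]
orientation: [-0.493, 1.951, -1.946]
force: [-0.3, -0.4, -0.7]
opening: 0.053
```

Run:
```python
from plan import *
M,s=cur();print(s['t'],s['opening'],s['tool_pos'],s['force']);print(delta(M,jigpose(0,0,.0445,-1)))
```

```text
5.4 0.05299941841293604 [ 0.60857485 -0.16848463  0.04573354] [-0.25430041 -0.43080381 -0.67244275]
(array([0.000128  , 0.00122741, 0.0016906 ]), array([ 0.22341661, -0.05546864,  0.1968158 ]))
```

Call:
{"fn": "carry_out", "kwargs": {
  "motion": [0,0.0012,0,0,0,0,0.1,0,0,0,0,0,0,-1,0,0,0,0,0,0,-1,0,0,0,0,0,0,-1,0,0,0,0,0,0,-1],
  "squeeze": 40
}}

```text
t: 5.9
tool_pos: [0.6087, -0.1687, 0.0445]
orientation: [-0.492, 1.951, -1.946]
force: [0.2, -1.1, 0.2]
opening: 0.0453
```

Run:
```python
from plan import *
M,s=cur();print(s['t'],s['opening'],s['tool_pos'],s['force']);print(delta(M,jigpose(0,0,.0445,-1)))
```

```text
5.9 0.04531984978269601 [ 0.60872506 -0.16872422  0.04452248] [ 0.15537507 -1.14194153  0.17601323]
(array([1.51687350e-04, 1.82341052e-05, 1.40375899e-03]), array([ 0.19346242, -0.05375393,  0.1863836 ]))
```

Gripped (opening 45 mm). Lift.

Call:
{"fn": "carry_out", "kwargs": {
  "motion": [0,-0.01,0,0,0,0,-1,0,-0.03,0,0,0,0,-1,0,-0.04,0,0,0,0,-1,0,-0.04,0,0,0,0,-1,0,-0.04,0,0,0,0,-1]
}}

```text
t: 6.4
tool_pos: [0.6031, -0.1667, 0.2004]
orientation: [-0.51, 1.969, -1.941]
force: [0.4, -0.7, -2.8]
opening: 0.0457
```

Run:
```python
from plan import *
M,s=cur();print(s['q'],s['t'],s['opening'],s['tool_pos'],s['force']);G=viewpose(.0285,-1,0,.06);print(G[:3,3],delta(M,G));rows(M,G,10)
cv2.imwrite("pics/w4.png",imaging.read_camera("wrist"))
```

```text
[-3.51452519e-01  2.41428099e-01  1.43156235e+00 -1.75521018e-04
  1.49340332e+00  7.28461368e-01] 6.4 0.045659120508274885 [ 0.60307429 -0.16666591  0.20041397] [ 0.41367811 -0.74952606 -2.84445279]
[0.52467191 0.18979053 0.28068595] (array([-0.09760062, -0.07543257, -0.35275454]), array([ 9.3476496 , 38.99462441, 25.26180697]))
0 [-0.0098 -0.0075 -0.0353] [0.93 3.9  2.53]
1 [-0.0077 -0.0077 -0.0357] [0.93 3.9  2.53]
2 [-0.0056 -0.008  -0.0361] [0.93 3.9  2.53]
3 [-0.0035 -0.0084 -0.0362] [0.93 3.9  2.53]
4 [-0.0014 -0.0089 -0.0363] [0.93 3.9  2.53]
5 [ 0.0007 -0.0095 -0.0361] [0.93 3.9  2.53]
6 [ 0.0027 -0.0101 -0.0359] [0.93 3.9  2.53]
7 [ 0.0046 -0.0109 -0.0354] [0.93 3.9  2.53]
8 [ 0.0065 -0.0117 -0.0349] [0.93 3.9  2.53]
9 [ 0.0084 -0.0126 -0.0342] [0.93 3.9  2.53]
```

View pics/w4.png

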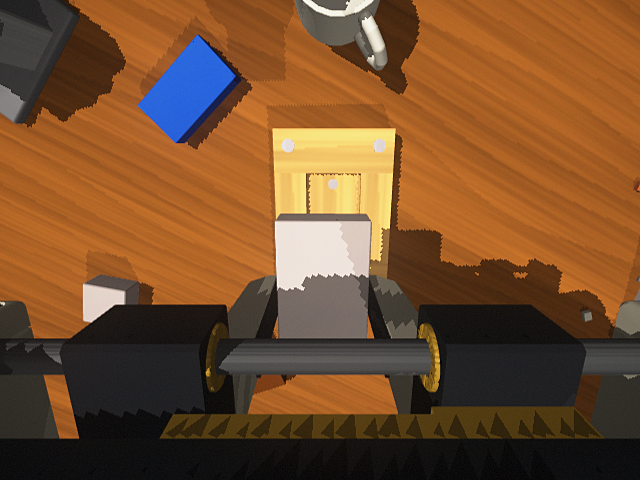

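The slab is in the fingers (275–370, 215–340), the recess is empty and the pin looks flush at (333,184). I carry it to a point 60 mm short of the view point.

Call:
{"fn": "carry_out", "kwargs": {
  "motion": [-0.0098,-0.0095,-0.035,0.93,3.9,2.53,-1,-0.0077,-0.0095,-0.035,0.93,3.9,2.53,-1,-0.0056,-0.0095,-0.036,0.93,3.9,2.53,-1,-0.0035,-0.0095,-0.036,0.93,3.9,2.53,-1,-0.0014,-0.0095,-0.036,0.93,3.9,2.53,-1]
}}

```text
t: 6.95
tool_pos: [0.5681, 0.0098, 0.2596]
orientation: [0.104, 2.02, -2.061]
force: [0.7, 0.4, -1.8]
opening: 0.0456
```

Run:
```python
from plan import *
M,s=cur();print(s['q'],s['t'],s['opening'],s['tool_pos'],s['force']);G=viewpose(.0285,-1,0,.06);print(delta(M,G));rows(M,G,6)
```

```text
[-0.08137014 -0.18704448  1.77708119  0.01366985  1.32103056  1.35813232] 6.95 0.04560110415422617 [0.56805707 0.00980842 0.25958452] [ 0.74804442  0.38864305 -1.81003274]
(array([ 0.01376689, -0.03143489, -0.18314864]), array([ 4.27407763, 18.46306328, 11.48153372]))
0 [ 0.0023 -0.0052 -0.0305] [0.71 3.08 1.91]
1 [ 0.0037 -0.0057 -0.0303] [0.71 3.08 1.91]
2 [ 0.0052 -0.0062 -0.03  ] [0.71 3.08 1.91]
3 [ 0.0065 -0.0068 -0.0296] [0.71 3.08 1.91]
4 [ 0.0079 -0.0074 -0.0291] [0.71 3.08 1.91]
5 [ 0.0092 -0.0081 -0.0286] [0.71 3.08 1.91]
```

Call:
{"fn": "carry_out", "kwargs": {
  "motion": [0.0023,-0.0052,-0.0305,0.71,3.08,1.91,-1,0.0037,-0.0057,-0.0303,0.71,3.08,1.91,-1,0.0052,-0.0062,-0.03,0.71,3.08,1.91,-1,0.0065,-0.0068,-0.0296,0.71,3.08,1.91,-1,0.0079,-0.0074,-0.0291,0.71,3.08,1.91,-1]
}}

```text
t: 7.45
tool_pos: [0.5284, 0.1661, 0.2809]
orientation: [0.595, 2.015, -2.092]
force: [0.6, 0.4, -1.9]
opening: 0.0454
```

Run:
```python
from plan import *
M,s=cur();print(s['q'],s['t'],s['opening'],s['tool_pos'],s['force']);G=viewpose(.0285,-1,0,.06);print(delta(M,G))
for n in("scene","side","wrist"):cv2.imwrite(f"pics/{n}5.png",imaging.read_camera(n))
```

```text
[ 0.33815143 -0.34816876  1.90834985 -0.20865955  1.22349155  2.10602869] 7.45 0.04541553887633155 [0.52842071 0.16608531 0.28090128] [ 0.64365219  0.42820486 -1.88266291]
(array([ 0.00695184, -0.00288565, -0.02278997]), array([0.79407969, 2.21070278, 1.37816094]))
```

View pics/wrist5.png

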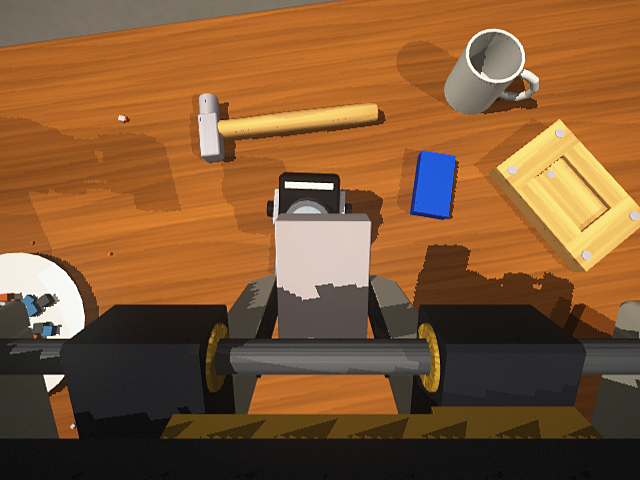

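View pics/scene5.png

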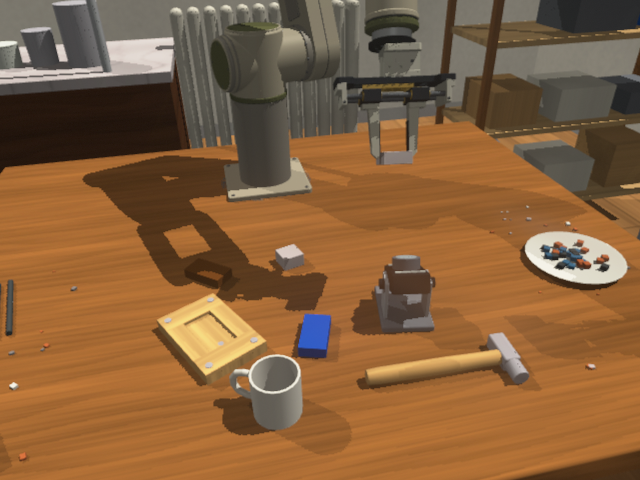

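Call:
{"fn": "carry_out", "kwargs": {
  "motion": [0.0035,-0.001,-0.0115,0.4,1.1,0.7,-1,0.0035,-0.001,-0.0115,0.4,1.1,0.7,-1,0,0.015,0,0,0,0,-1,0,0.015,0,0,0,0,-1,0,0,0,0,0,0,-1]
}}

```text
t: 8.1
tool_pos: [0.5378, 0.1846, 0.2499]
orientation: [0.648, 2.002, -2.102]
force: [-0.5, 0.2, -3.6]
opening: 0.0456
```

Run:
```python
from plan import *
M,s=cur();print(s['q'],s['t'],s['opening'],s['tool_pos'],s['force']);G=viewpose(.0285,-1,0,.0);print(delta(M,G))
im=imaging.read_camera("wrist");w=imaging.camera_model("wrist")
def seg(P,c):
    q=proj(w,P)
    for a,b in [(0,1),(1,2),(2,3),(3,0),(4,5),(5,6),(6,7),(7,4),(0,4),(1,5),(2,6),(3,7)]:
        cv2.line(im,*(tuple(int(v*16) for v in q[k]) for k in(a,b)),c,1,cv2.LINE_AA,4)
seg(ap(H,box(.092,.064,0,.035)),(0,255,0))
M=cur()[0];St=np.eye(4);St[:3,:3]=np.stack([np.cross(-M[:3,2],-M[:3,1]),-M[:3,2],-M[:3,1]],1);St[:3,3]=M[:3,3]+M[:3,1]*.0285
seg(ap(St,box(.084,.046,0,.02)),(0,0,255))
cv2.imwrite("pics/w6.png",im)
```

```text
[ 0.3885797  -0.28789091  1.92204006 -0.25924697  1.15606441  2.21577575] 8.1 0.04558199254081596 [0.53780862 0.18462475 0.24988328] [-0.49387996  0.20551258 -3.59502477]
(array([-0.00056516,  0.02619881, -0.00245167]), array([-0.09792836,  0.5518619 ,  0.28261453]))
```

View pics/w6.png

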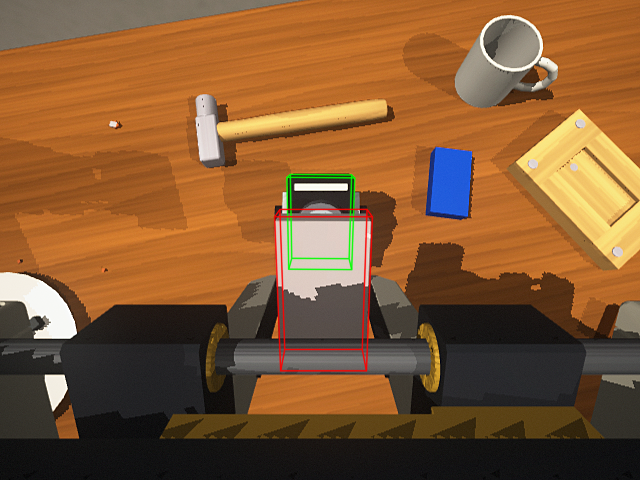

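The wrist overlay agrees for both the held slab (red, actual edges 275–371) and the housing (green, 287–355). Final 26 mm.

Call:
{"fn": "carry_out", "kwargs": {
  "motion": [-0.0005,0.009,-0.0012,0,0.3,0.15,-1,0,0.009,-0.0012,0,0.2,0.15,-1,0,0.005,0,0,0,0,-1,0,0.001,0,0,0,0,-1,0,0,0,0,0,0,-1]
}}

```text
t: 8.65
tool_pos: [0.5504, 0.1825, 0.228]
orientation: [0.668, 2.003, -2.101]
force: [-0.6, -0.4, -2.6]
opening: 0.0459
```

Run:
```python
from plan import *
M,s=cur();print(s['q'],s['t'],s['opening'],s['tool_pos'],s['force']);G=viewpose(.0285,-1,0,.0);print(delta(M,G))
```

```text
[ 0.3769236  -0.24780296  1.93096214 -0.26612761  1.10163632  2.23131831] 8.65 0.04587290295185326 [0.5503984  0.18250538 0.22796591] [-0.60734697 -0.43431315 -2.64878842]
(array([ 0.00189304,  0.00094163, -0.00194849]), array([-0.16725059, -0.11636026, -0.0658784 ]))
```

Call:
{"fn": "carry_out", "kwargs": {
  "motion": [0.0015,0,-0.001,0,0,0,-1,0,0,0,0,0,0,-1,0,0,0,0,0,0,-1,0,0,0,0,0,0,-1,0,0,0,0,0,0,-1]
}}

```text
t: 9.15
tool_pos: [0.5494, 0.1846, 0.2288]
orientation: [0.668, 2.002, -2.098]
force: [-0.6, 0.3, -2.5]
opening: 0.0456
```

Run:
```python
from plan import *
M,s=cur();print(s['t'],s['opening'],s['tool_pos'],s['force'],abs(s['dq']).max());G=viewpose(.0285,-1,0,.0);print(delta(M,G))
ims=[]
for n in("scene","side"):
    im=imaging.read_camera(n);w=imaging.camera_model(n)
    A=np.array([[2.,0,0],[0,2,0],[0,0,1]]);w=dict(w);w["K"]=A@w["K"];im=cv2.resize(im,None,fx=2,fy=2)
    St=H.copy();St[:3,3]=ap(H,[0,0,.155])[0]
    q=proj(w,ap(St,box(.084,.046,0,.02)))
    for a,b in [(0,1),(1,2),(2,3),(3,0),(4,5),(5,6),(6,7),(7,4),(0,4),(1,5),(2,6),(3,7)]:
        cv2.line(im,*(tuple(int(v*16) for v in q[k]) for k in(a,b)),(0,0,255),1,cv2.LINE_AA,4)
    c=q.mean(0).astype(int);x0=max(0,c[0]-190);y0=max(0,c[1]-250);ims.append(im[y0:y0+550,x0:x0+390])
h=min(i.shape[0] for i in ims)
cv2.imwrite("pics/fin.png",np.hstack([i[:h] for i in ims]))
```

```text
9.15 0.04555556453310338 [0.54942085 0.18458821 0.22878223] [-0.64491035  0.34076851 -2.47372504] 0.002896033245347483
(array([ 0.00099129,  0.00226847, -0.00010827]), array([-0.08253707, -0.08954673, -0.16234439]))
```

View pics/fin.png

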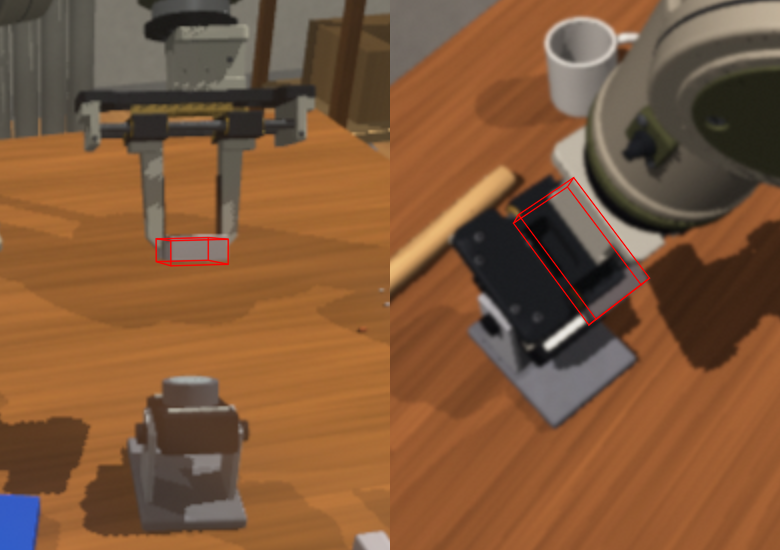

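Both pictures show the slab inside the target outline (scene crop 156–228, 237–265). The arm is still, about 2.5 mm off the target. I hand in.

Run:
```python
from plant import robot
print(robot.close_job())
```

```text
the job is handed in; nothing more can be done
None
```

I pressed the inlay home in its recess, lifted it out, and handed the job in with it held still in front of the inspection camera. `close_job` gives no verdict.

- **Seating:** I pressed the raised end with closed fingertips until the tips were at 36 mm, the seated height, with 32 N vertical force. A fit to the scene picture gave 0.25° of tilt. That fit was not reliable for position, but a level seated box at the jig pose matched the picture. The pin looked flush once the recess was empty; I did not measure its height.
- **Final pose:** by the arm's readings, the tool was about 2.5 mm and under 0.3° from its target, with the finger opening at 45.6 mm. The underside should therefore be 10 cm in front of the lens and parallel to the housing, as far as my fitted camera pose is right. The scene and side pictures showed the slab on its target outline.
- **What went wrong:** before the grasp I went down about 3 mm too far, and the open fingertips pressed on the jig board with about 55 N. I backed off at once. This was the fingertips, not the arm or gripper body, and the wrist force stayed below its 120 N limit.
- **Bystanders:** the camera was not touched. The mug, hammer and spare block looked unmoved in the pictures; I did not measure their positions again. The clock was at about 9 s of the 48 s allowed.

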